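Close the coffee carafe with its squeeze-tab stopper

TASK

Close the steel carafe with its squeeze-tab stopper: squeeze the two tabs together, lower the stopper into the collar with its beak over the pouring spout, press it down gently against its seal and let the tabs spring out, so that it is locked under the rim. Leave the carafe standing where it is and do not disturb the mug and the teaspoon.

Things in the scene. Friction and masses are not known exactly. Their poses are not given: they have to be found in the camera images.
- stopper_mid (a point): Stopper, loose, upright on its plug on the worktop, 0.13 kg. Point on its axis, half-way up, at the top face of its round steel flange. x towards its beak, y towards tab_left, z up. Flange 74 mm across, 5 mm thick, firm, may be pressed by fingertips. Under it a springy gasket ring, 70 mm across, to 9.5 mm below the point; plug 55 mm across (47 at its foot), ending 25 mm below.
- stopper_tabs (a point): Point on the stopper's axis 12 mm above the flange, where its two upright grey squeeze tabs are pinched along y. Each is 26 mm wide (x), 6 mm thick, 24 mm high. Their outer faces are 46 mm apart when free, 34 mm when squeezed to the stops. Between them stands a black fixed middle grip, 30 (x) x 20 (y) mm, its top 27 mm above the flange, which may be pressed on.
- stopper_beak (a point): Point of the stopper at the top face of its beak, 40 mm from the stopper's axis along its x. The beak is a flat tongue 20 mm wide that reaches 48 mm from the axis.
- tab_left (a joint): How far the tab on the stopper's +y side is squeezed in, m: 0 sprung right out, 0.006 at its stop; spring 1.5 N at 0, 4 N at the stop. It carries a flat-bottomed catch, 16 mm wide, 7 mm thick, its top 14.5 mm below the flange's top face, that sticks out of the plug's side to 31.5 mm from the axis (25.5 mm when squeezed).
- tab_right (a joint): The same for the tab and catch on the stopper's -y side.
- stopper: The same stopper as a whole; origin at the centre of the plug's underside, 25 mm below stopper_mid, same axes.
- carafe: Insulated steel carafe, full, 1.4 kg, loose, upright on the worktop. Origin: centre of its underside; x towards the pouring spout, z up; D-shaped black handle towards -x, out to 115 mm from the axis, 131 mm high. Body 120 mm across. On its neck is screwed a black pouring collar, 81 mm across, with the spout (to 58 mm from the axis, below the rim, always towards x).
- carafe_neck (a point): Carafe's axis at the top of the steel neck, 141 mm above its underside, inside the collar. The collar is screwed on by hand: its rim is 11 to 21 mm above this point; not measured, must be felt. Collar bore 58 mm through a lip 6 mm thick, below that 69 mm, where the catches spring out.
- carafe_seat (a point): Carafe's axis 152 mm above its underside: the lowest the rim can be. Gasket meets the rim with stopper_mid 9.5 mm above the rim. The catches can spring out from 8.5 mm down (5 N of pressing; about 8 N if the tabs were let go early and rub in the bore). At 7.5 mm (9 N) the gasket is fully pressed and hard. More than 20 N against the carafe damages the seal.
- mug_1: White mug with dark spots, 82 mm across, 91 mm high, loose; origin at the centre of its underside. To be left alone.
- teaspoon_1: Steel teaspoon, 130 mm long, lying on the worktop, loose; origin under its middle. To be left alone.
Things that resemble listed ones, but are neither listed nor needed, are in the scene too. Several things look just like the stopper: the one meant starts farthest to the robot's right.

How it is judged:
By the outcome, as a careful person would: the job done as asked, in the order asked, and still so for the second after the job is handed in, with the robot touching nothing.
It also fails if it takes over 54 s, if anything falls off the work surface, if the arm or the gripper's body presses on something with over 40 N, if the wrist force passes 120 N, or if a joint passes its speed limit or range.

ROBOT

A 6-joint arm with a two-finger parallel gripper is mounted at the origin on a cart in front of the work surface, level with it; the furniture and walls round the work are solid. World frame = base frame: x ahead of the robot, y to its left, z up, the work surface at z = 0. Lengths are in mm, angles in rad, forces in N, time in s.
With the tool pointing down it reaches from about 275 to 1000 mm from the base axis. Payload 8.4 kg.
Tool frame: the origin (TCP) lies between the finger pads; the fingertips stand r.tips_ahead ahead of it and the grasp point (between the pads) lies 6 mm ahead of it (r.tips_ahead is the distance from the TCP to the fingertips, in mm); z points along the fingers, y is the line along which they close (so a half turn about z gives the same grasp; the last joint's range is limited). The gripper opens to 85 mm and grips with 20 to 120 N. Pads are 22 mm wide; open, the fingers measure 114 mm over their backs; the gripper's body (76 mm by 85 mm) begins 54 mm behind the grasp point. The pads swing forward as they close: fully open they stand 13 mm farther back than shut.
Start: joints at [1.306, 0.353, 1.633, -0, 1.155, -0.002], TCP at [162.364, 603.544, 256.281] pointing down, gripper open.
Joint ranges: [-2.63, 2.63], [-0.92, 2.1], [0.06, 2.66], [-1.3, 4.44], [0, 2.69], [-3.02, 3.02]. Speed limits (rad/s): [2.22, 2.22, 2.79, 3.14, 3.14, 3.14].

INTERFACE

Orientations are given as [roll, pitch, yaw] about the fixed x, y, z axes, in that order (R = Rz(yaw) Ry(pitch) Rx(roll)).
In Python, from rig import r gives the robot as it stands.
- The arm moves only by the tool carry_out, never from a script. Its arguments are lists of equal length, an entry for each row: "delta_pos": the shift along the tool's x, y, z in m, a list of three; "rot": the turn, a rotation vector about the tool's x, y, z in degrees, a list of three. A call has 1 to 8 rows; each row is the pose to reach, as a shift and turn from the pose commanded when the call began, along the tool's axes at that moment; what a row does not reach only later rows make up. A row lasts 1/8 s, in which the tool goes at most 62.5 mm and 10.7 degrees, less where a joint would pass 70% of its speed; a pose out of reach is approached as far as the arm can. A call with a gripper value outside its range is refused whole. "claw" is the finger opening in m, from 0 to 0.0854, set as the call begins (left out, the last holds). The fingers move at their own pace and stop on an object; "grip_force" is the grip in N (left out, the last holds). Time passes only in rows, so rows that repeat a pose let the fingers close. It gives the time, the measured TCP pose, the force, the opening and the grip force at its end, in the units of the state.
- r.sense(): the state, without advancing time (a new reading comes with each control period).
- r.grab_frame(name): name is "scene" or "top" or "wrist"; returns the picture (384x512x3 uint8, blue, green, red); there is no depth.
- r.camera_info(name): a dict with "fx", "fy", "cx", "cy" (pixels), "pose" (4x4, takes a point from camera to world coordinates); the wrist camera has in their place "hand_eye" (4x4, takes a point from camera to tool coordinates, whose origin is the TCP and whose axes are the flange's). Camera axes: x right, y down, z forward; pixel columns grow to the right and rows downward; lengths in mm; the calibration is good to about 2 mm. A picture is of the moment at which its call begins: read the wrist's pose just before it. camera_info takes no time and is no camera call.
- r.sign_off(): hands the job in; it is judged then, once.
Trained networks look in the newest picture that a camera, given by its name, has taken for a name from the list of things; names that differ only in an ending like _2 or _b are one class to them, and where a whole thing is asked for, a point or a joint stands for the part that bears it (a point fixed in the world has none). Each returns a list of dicts, best first, with "p" (0 to 1); they miss things now and then, are a little off and sometimes report something else, mostly with a low value. They report only what shows in the picture. A call takes as long as a camera call. They do not tell look-alikes from the thing itself.
- r.recognise(thing, camera): "box" ([left, top, right, bottom] in pixels, round what is visible of it).
- r.cut_out(thing, camera): "mask" (384x512 bool, what is visible of it) and "box" ([left, top, right, bottom] in pixels, round what is visible of it).
The state is a dict: "clock": time; "qpos": joint angles; "qvel": joint speeds; "joint_efforts": joint torques, N m; "eef_pos": TCP position; "tcp_rot": TCP orientation; "contact_force": force on the tool from outside, world axes, zero at the start; "wrist_torque": the same for the moment, N m; "opening": opening from 0.0 (shut) to 1.0 (fully open); "grasp_force": force on a finger pad.
Only numpy, scipy, OpenCV 4.12 (cv2) and the standard library are available. Lean on these libraries where they do the work, as an engineer would, in place of code of your own. Each camera call takes 0.05 s, during which the arm holds its last target. There are 200 camera calls.

## Working session

There is one attempt and no reset: what is moved stays moved. The work goes in short steps, Python scripts to look and compute and a tool call to move; the robot and the scene stay as the last step left them, time stands still between calls to the robot, and variables do not carry over. Pictures are saved under pics/ and viewed, at most 10 in all, crops included, and the job is handed in when it is done.

Besides the shell and the picture viewer there is one more tool, called after "Emit:" as name(argument=value, ...) on one line, values as JSON. carry_out: Moves the arm, as the interface text tells. Its arguments: {"type":"object","properties":{"delta_pos":{"type":"array","items":{"type":"array","items":{"type":"number"}}},"rot":{"type":"array","items":{"type":"array","items":{"type":"number"}}},"claw":{"type":"number"},"grip_force":{"type":"number"}},"required":["delta_pos","rot"]}

```bash
mkdir -p pics; python3 - <<'E'
from rig import r
import cv2,numpy as np
s=r.sense();print({k:np.round(v,3).tolist() for k,v in s.items()}, r.tips_ahead)
a=r.grab_frame("scene");b=r.grab_frame("top")
cv2.imwrite("pics/a.png",a);cv2.imwrite("pics/b.png",b)
for c in("scene","top"):
  i=r.camera_info(c);print(c,i["fx"],i["cx"],i["cy"],np.round(i["pose"],3).tolist())
  for t in("stopper","carafe","mug_1","teaspoon_1","stopper_beak"):
    print(t,[(np.round(d["box"]).tolist(),round(d["p"],2)) for d in r.recognise(t,c)])
print(np.round(r.camera_info("wrist")["hand_eye"],3).tolist(),r.camera_info("wrist")["fx"])
E
```

```text
{'clock': 0.0, 'qpos': [1.306, 0.354, 1.634, 0.0, 1.155, -0.002], 'qvel': [0.001, 0.0, 0.002, -0.001, 0.001, -0.001], 'joint_efforts': [0.001, -60.526, -34.206, 0.0, 0.01, 0.0], 'eef_pos': [162.228, 603.087, 255.526], 'tcp_rot': [-3.14, -0.0, 2.879], 'contact_force': [0.299, 0.763, -0.261], 'wrist_torque': [-0.028, -0.037, -0.062], 'grasp_force': 0.0, 'opening': 0.997} 25.0
scene 412.7088648773334 249.64774681535644 187.0290064806733 [[0.763, -0.293, 0.575, -42.504], [-0.646, -0.376, 0.665, -719.188], [0.021, -0.879, -0.476, 609.965], [0.0, 0.0, 0.0, 1.0]]
stopper [([183.0, 214.0, 214.0, 239.0], 0.89), ([155.0, 195.0, 182.0, 220.0], 0.7)]
carafe [([246.0, 201.0, 305.0, 287.0], 0.83)]
mug_1 [([246.0, 171.0, 286.0, 207.0], 0.68), ([180.0, 214.0, 214.0, 240.0], 0.38)]
teaspoon_1 []
stopper_beak [([182.0, 212.0, 214.0, 237.0], 0.97), ([154.0, 196.0, 180.0, 219.0], 0.89)]
top 478.7529243874247 250.14339569537663 181.71615274207286 [[0.026, -0.997, 0.07, 456.257], [-1.0, -0.026, -0.003, -68.104], [0.005, -0.07, -0.998, 1225.812], [0.0, 0.0, 0.0, 1.0]]
stopper [([193.0, 208.0, 225.0, 238.0], 0.89), ([142.0, 212.0, 176.0, 242.0], 0.63)]
carafe [([273.0, 180.0, 351.0, 233.0], 0.7)]
mug_1 [([187.0, 103.0, 226.0, 153.0], 0.91)]
teaspoon_1 [([228.0, 132.0, 263.0, 169.0], 0.68)]
stopper_beak [([193.0, 209.0, 226.0, 238.0], 0.78), ([142.0, 216.0, 174.0, 242.0], 0.74)]
[[0.001, -0.953, -0.304, 77.487], [1.0, 0.001, 0.0, -0.052], [0.0, -0.304, 0.953, -117.184], [0.0, 0.0, 0.0, 1.0]] 279.95959737507854
```

```bash
python3 - <<'E'
import cv2,numpy as np
a=cv2.imread("pics/a.png");b=cv2.imread("pics/b.png")
cv2.imwrite("pics/c.png",cv2.resize(b[85:265,120:360],(800,600),interpolation=cv2.INTER_CUBIC))
E
```

```text
(no output)
```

View pics/a.png

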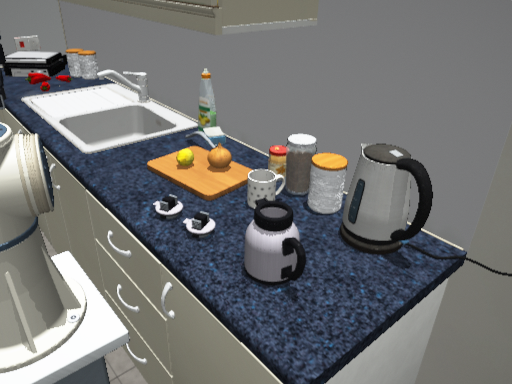

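View pics/c.png

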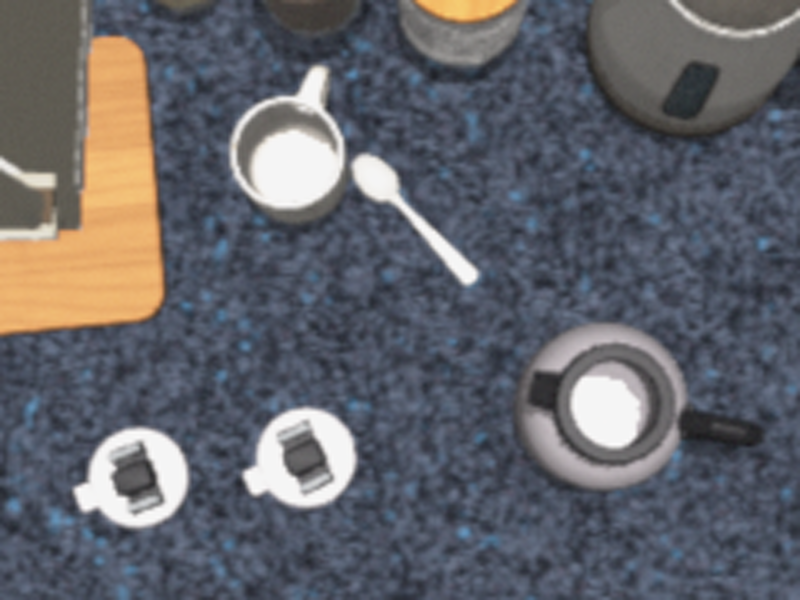

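The top view shows two stoppers. The right one (flange at crop 306,457, beak at 255,482) is the one meant. The carafe is at crop (613,403), with its spout to the left and its handle to the right. The mug and spoon are farther back.

```bash
cat > h.py <<'E'
import numpy as np
from rig import r
from scipy.spatial.transform import Rotation as R
def pix(u,v,z,cam="top",st=None):
    i=r.camera_info(cam)
    if cam=="wrist":
        T=np.eye(4);T[:3,:3]=R.from_euler("xyz",st["tcp_rot"]).as_matrix();T[:3,3]=st["eef_pos"]
        P=T@i["hand_eye"]
    else:P=i["pose"]
    d=P[:3,:3]@np.array([(u-i["cx"])/i["fx"],(v-i["cy"])/i["fy"],1])
    return P[:3,3]+d*(z-P[2,3])/d[2]
def goal(p,yaw,st):
    "shift and turn in tool axes to TCP p, tool down with given yaw (mod pi)"
    A=R.from_euler("xyz",st["tcp_rot"]);B=R.from_euler("xyz",[np.pi,0,yaw])
    return np.round(A.inv().apply(np.array(p)-st["eef_pos"])/1000,4).tolist(),np.round((A.inv()*B).as_rotvec(degrees=True),1).tolist()
E
python3 - <<'E'
from h import *
c=lambda x,y,z:pix(120+x/3.3333,85+y/3.3333,z)[:2]
f=c(306,457,25);b=c(256,482,25);t1=c(297,430,49);t2=c(318,487,49)
print("stop",f,"beak ang",np.degrees(np.arctan2(*(b-f)[::-1])),"tabs mid",(t1+t2)/2,np.degrees(np.arctan2(*(t1-t2)[::-1])))
n=c(613,403,157);s=c(543,390,150);h=c(750,432,125);q=c(692,422,125)
print("car",n,np.degrees(np.arctan2(*(s-n)[::-1])),np.degrees(np.arctan2(*(q-h)[::-1])),s,h)
print(np.linalg.norm(b-f),np.linalg.norm(h-n), np.linalg.norm(s-n))
E
```

```text
stop [437.47383458  21.69249192] beak ang 118.02036230444327 tabs mid [436.80500053  18.77262193] 22.0280277615164
car [ 480.78188217 -192.41683623] 80.60213979486855 81.69112592715197 [ 488.48333018 -145.88537528] [ 463.98627482 -290.87894191]
41.716505104281055 99.8843265042026 47.16449045889325
```

```bash
python3 -c "
from h import *
print(goal([437,21,190],np.radians(115),r.sense()))"
```

```text
([-0.4165, -0.4912, 0.0663], [0.0, 0.0, 49.9])
```

Emit:
carry_out(delta_pos=[[-0.035, -0.041, 0], [-0.07, -0.082, 0], [-0.105, -0.123, 0], [-0.14, -0.164, 0], [-0.175, -0.205, 0], [-0.21, -0.246, 0], [-0.245, -0.287, 0.01], [-0.28, -0.328, 0.02]], rot=[[0, 0, 6], [0, 0, 12], [0, 0, 18], [0, 0, 24], [0, 0, 30], [0, 0, 36], [0, 0, 42], [0, 0, 50]])

```text
clock: 1.6
eef_pos: [348.2, 212.7, 236.5]
tcp_rot: [3.14, -0.0, 2.002]
contact_force: [-0.0, 0.2, 0.5]
opening: 0.999
grasp_force: 0.0
```

```bash
python3 -c "
from h import *
print(r.sense()['eef_pos'],goal([437,21,190],np.radians(115),r.sense()))"
```

```text
[348.22849753 212.66586326 236.50249709] ([-0.2112, 0.0004, 0.0465], [0.1, -0.0, -0.3])
```

Emit:
carry_out(delta_pos=[[-0.045, 0, 0.01], [-0.09, 0, 0.02], [-0.135, 0, 0.03], [-0.18, 0, 0.04], [-0.211, 0, 0.046], [-0.211, 0, 0.046], [-0.211, 0, 0.046]], rot=[[0, 0, 0], [0, 0, 0], [0, 0, 0], [0, 0, 0], [0, 0, 0], [0, 0, 0], [0, 0, 0]])

```text
clock: 2.48
eef_pos: [436.3, 23.0, 190.3]
tcp_rot: [-3.141, -0.0, 2.005]
contact_force: [0.1, -0.2, -0.5]
opening: 1.002
grasp_force: 0.0
```

```bash
python3 - <<'E'
from h import *
import cv2
s=r.sense();w=r.grab_frame("wrist");print(s["eef_pos"],s["tcp_rot"],s["contact_force"])
for t in("stopper","stopper_tabs","stopper_beak","tab_left"):
  print(t,[(np.round(d["box"]).tolist(),round(d["p"],2)) for d in r.recognise(t,"wrist")])
cv2.imwrite("pics/w1.png",w)
E
```

```text
[436.28852859  22.97126785 190.34304408] [-3.14145595e+00 -3.22341947e-04  2.00548292e+00] [ 0.14366488 -0.2364757  -0.52136308]
stopper [([255.0, 0.0, 338.0, 92.0], 0.85), ([220.0, 130.0, 293.0, 210.0], 0.63), ([273.0, 165.0, 281.0, 196.0], 0.51)]
stopper_tabs [([221.0, 133.0, 290.0, 213.0], 0.92), ([258.0, 1.0, 336.0, 92.0], 0.81)]
stopper_beak [([223.0, 130.0, 290.0, 213.0], 0.96), ([258.0, 0.0, 338.0, 94.0], 0.96)]
tab_left [([271.0, 30.0, 281.0, 64.0], 0.81), ([229.0, 168.0, 241.0, 196.0], 0.64)]
```

View pics/w1.png

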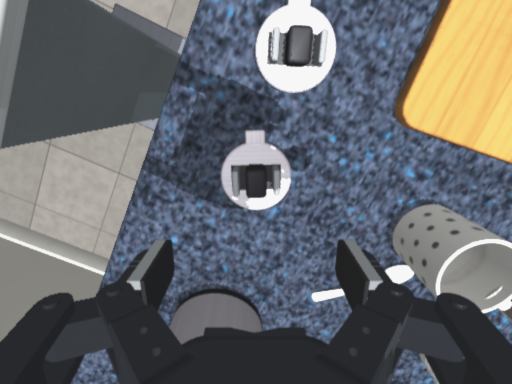

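The wrist view shows the stopper upright with its beak straight up (255,132). The flange centre is at (256,176), and the tabs are at (236,181) and (277,180), level with the closing line. The yaw is right.

```bash
python3 - <<'E'
from h import *
s=r.sense()
for u,v,z in((256,175.5,25),(236,181,40),(277,180,40),(255.5,131,25)):print(pix(u,v,z,"wrist",s))
f=pix(256,175.5,25,"wrist",s)
for z in(120,55):print(goal([f[0],f[1],z],np.radians(115),s))
E
```

```text
[437.62439861  25.35704462  25.        ]
[420.19015211  15.42851923  40.        ]
[456.70824741  33.62839178  40.        ]
[417.70245319  66.62202228  25.        ]
([0.0012, 0.0019, 0.0705], [0.0, 0.0, 0.0])
([0.0012, 0.0019, 0.1355], [0.0, 0.0, 0.0])
```

Emit:
carry_out(delta_pos=[[0.001, 0.002, 0.03], [0.001, 0.002, 0.07], [0.001, 0.002, 0.1], [0.001, 0.002, 0.125], [0.001, 0.002, 0.133], [0.001, 0.002, 0.136], [0.001, 0.002, 0.136]], rot=[[0, 0, 0], [0, 0, 0], [0, 0, 0], [0, 0, 0], [0, 0, 0], [0, 0, 0], [0, 0, 0]], claw=0.062)

```text
clock: 3.6
eef_pos: [438.4, 24.6, 54.9]
tcp_rot: [3.141, 0.0, 2.006]
contact_force: [-0.5, -0.4, -1.3]
opening: 0.724
grasp_force: 0.0
```

```bash
python3 - <<'E'
from h import *
import cv2
s=r.sense();w=r.grab_frame("wrist");print(s["eef_pos"],s["contact_force"],s["opening"])
cv2.imwrite("pics/w2.png",w)
E
```

```text
[438.404255    24.62693725  54.89907359] [-0.54213088 -0.4160323  -1.30621645] 0.7243945683768954
```

View pics/w2.png

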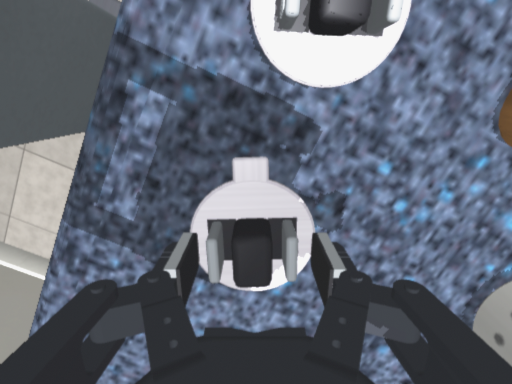

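The stopper is centred between the fingers, with tabs at (214,255) and (290,255) and the tips just above the flange. I'll close on it.

Emit:
carry_out(delta_pos=[[0, 0, 0.001], [0, 0, 0.001], [0, 0, 0.001], [0, 0, 0.001], [0, 0, 0.001], [0, 0, 0.001]], rot=[[0, 0, 0], [0, 0, 0], [0, 0, 0], [0, 0, 0], [0, 0, 0], [0, 0, 0]], claw=0.02, grip_force=30)

```text
clock: 4.4
eef_pos: [438.3, 24.5, 54.2]
tcp_rot: [3.141, 0.0, 2.006]
contact_force: [-2.8, -0.7, 14.0]
opening: 0.368
grasp_force: 28.7
```

Emit:
carry_out(delta_pos=[[0, 0, -0.01], [0, 0, -0.04], [0, 0, -0.08], [0, 0, -0.13], [0, 0, -0.16], [0, 0, -0.185], [0, 0, -0.19], [0, 0, -0.19]], rot=[[0, 0, 0], [0, 0, 0], [0, 0, 0], [0, 0, 0], [0, 0, 0], [0, 0, 0], [0, 0, 0], [0, 0, 0]])

```text
clock: 5.4
eef_pos: [437.6, 24.5, 243.0]
tcp_rot: [-3.142, 0.0, 2.006]
contact_force: [-0.5, -0.3, -1.6]
opening: 0.363
grasp_force: 31.9
```

```bash
python3 - <<'E'
from h import *
import cv2
s=r.sense();w=r.grab_frame("wrist");print(s["eef_pos"],s["contact_force"],s["opening"])
cv2.imwrite("pics/w3.png",w)
print(goal([430,-130,250],np.radians(81),s),goal([481,-192,250],np.radians(81),s))
E
```

```text
[437.63287909  24.46251447 242.99318451] [-0.4982382  -0.3355176  -1.56729847] 0.36296098228696144
([-0.1368, -0.0721, -0.007], [-0.0, 0.0, 33.9]) ([-0.2146, -0.052, -0.007], [-0.0, 0.0, 33.9])
```

View pics/w3.png

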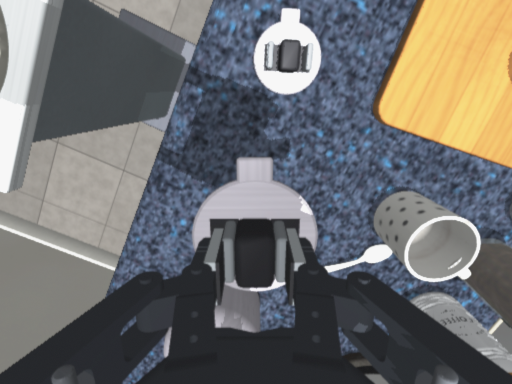

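The stopper is firmly held: flange centred at (255,235), beak straight up, tabs squeezed. Next I'll go past the carafe to see its collar with the wrist camera.

```bash
python3 - <<'E'
from h import *
s=r.sense()
p=pix(255.5,235,s["eef_pos"][2]-29,"wrist",s)
print("stopper offset tool", R.from_euler("xyz",s["tcp_rot"]).inv().apply(p-s["eef_pos"]))
print(goal([466,-287,250],np.radians(81),s))
E
```

```text
stopper offset tool [ 2.4157729   0.80268556 29.00029107]
([-0.2945, -0.1053, -0.0076], [-0.1, -0.0, 33.9])
```

Emit:
carry_out(delta_pos=[[-0.042, -0.015, -0.008], [-0.084, -0.03, -0.008], [-0.126, -0.045, -0.008], [-0.168, -0.06, -0.008], [-0.21, -0.075, -0.008], [-0.252, -0.09, -0.008], [-0.294, -0.105, -0.008], [-0.294, -0.105, -0.008]], rot=[[0, 0, 5], [0, 0, 10], [0, 0, 15], [0, 0, 20], [0, 0, 25], [0, 0, 30], [0, 0, 34], [0, 0, 34]])

```text
clock: 6.45
eef_pos: [466.3, -288.6, 249.5]
tcp_rot: [-3.14, -0.0, 1.409]
contact_force: [-0.0, 0.7, -1.1]
opening: 0.358
grasp_force: 31.8
```

Emit:
carry_out(delta_pos=[[0, 0, 0], [0, 0, 0]], rot=[[0, 0, 0], [0, 0, 0]])

```text
clock: 6.7
eef_pos: [466.4, -285.1, 250.7]
tcp_rot: [-3.14, -0.001, 1.414]
contact_force: [-0.1, -0.1, -1.7]
opening: 0.36
grasp_force: 31.8
```

```bash
python3 - <<'E'
from h import *
import cv2
s=r.sense();w=r.grab_frame("wrist");print(s["eef_pos"],s["tcp_rot"],s["contact_force"])
for t in("carafe","carafe_neck"):
  print(t,[(np.round(d["box"]).tolist(),round(d["p"],2)) for d in r.recognise(t,"wrist")])
cv2.imwrite("pics/w4.png",cv2.resize(w,(800,600),interpolation=cv2.INTER_CUBIC))
E
```

```text
[ 466.37222601 -285.14118018  250.71278551] [-3.14040947e+00 -7.30789194e-04  1.41410551e+00] [-0.08087084 -0.09794    -1.69479442]
carafe [([192.0, 4.0, 317.0, 157.0], 0.62), ([272.0, 222.0, 288.0, 283.0], 0.21)]
carafe_neck [([189.0, 1.0, 320.0, 157.0], 0.93)]
```

View pics/w4.png

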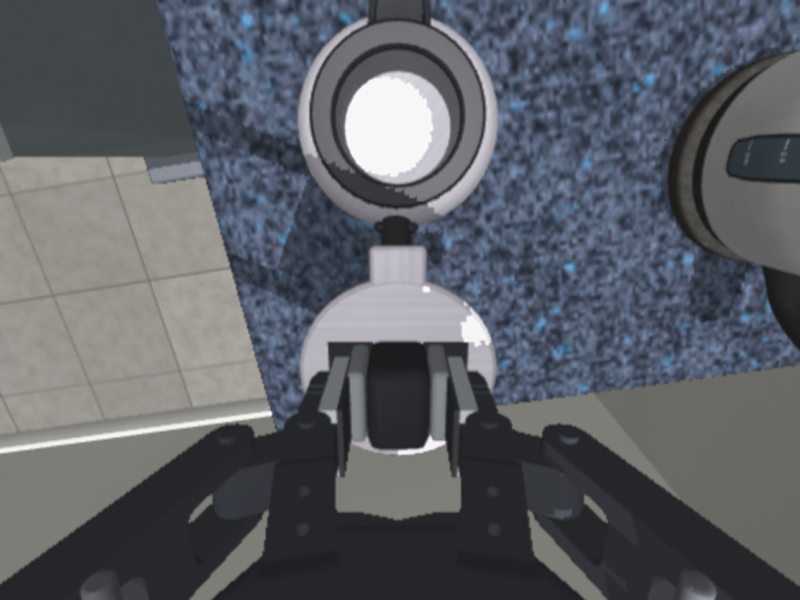

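The collar bore is centred at (398,114) in the 800-px view, with the spout straight above and the handle straight below, so it lines up with the beak. The stopper is still held square at (399,366).

```bash
python3 - <<'E'
from h import *
s=r.sense();k=1.5625
A=R.from_euler("xyz",s["tcp_rot"])
off=A.inv().apply(pix(255.4,235,s["eef_pos"][2]-29,"wrist",s)-s["eef_pos"])
print("off",off)
for z in(152,157,162):
  n=pix(398/k,113.5/k,z,"wrist",s);L=pix(310/k,113/k,z,"wrist",s);Q=pix(486/k,113/k,z,"wrist",s)
  t=pix(398/k,18/k,z,"wrist",s);b=pix(398/k,208/k,z,"wrist",s);bt=pix(398/k,43/k,z,"wrist",s);bb=pix(398/k,186/k,z,"wrist",s)
  sp=pix(400/k,10/k,z-5,"wrist",s)
  print(z,n,(t+b)/2,(bt+bb)/2,np.linalg.norm(L-Q),np.linalg.norm(t-b),np.linalg.norm(bt-bb),np.degrees(np.arctan2(*(sp-n)[1::-1])),A.inv().apply((bt+bb)/2-s["eef_pos"])-off)
E
```

```text
off [ 2.50980903  0.81948156 29.00010462]
152 [ 482.09932782 -191.20563337  152.        ] [ 481.74768123 -193.44467072  152.        ] [ 481.81501768 -193.01591973  152.        ] 80.78519213298878 81.18098583475138 61.118415170124706 79.88229618860692 [91.1988167  -0.36972151 70.32512829]
157 [ 482.02711396 -191.61515911  157.        ] [ 481.6835882  -193.80248871  157.        ] [ 481.7493696  -193.38363918  157.        ] 78.9195596825035 79.3062130263093 59.70696220884548 79.88232254188075 [90.82562294 -0.37733673 65.32510872]
162 [ 481.9549001  -192.02468484  162.        ] [ 481.61949517 -194.16030669  162.        ] [ 481.68372152 -193.75135863  162.        ] 77.05392723201824 77.43144021786718 58.295509247566265 79.88235012842208 [90.45242918 -0.38495196 60.32508916]
```

Emit:
carry_out(delta_pos=[[0.03, 0, 0], [0.06, 0, 0], [0.085, 0, 0], [0.092, 0, 0.01], [0.092, 0, 0.02], [0.092, 0, 0.028], [0.092, 0, 0.028], [0.092, 0, 0.028]], rot=[[0, 0, 0], [0, 0, 0], [0, 0, 0], [0, 0, 0], [0, 0, 0], [0, 0, 0], [0, 0, 0], [0, 0, 0]])

```text
clock: 7.85
eef_pos: [481.2, -196.0, 223.3]
tcp_rot: [3.142, 0.0, 1.412]
contact_force: [0.1, -0.1, -0.6]
opening: 0.366
grasp_force: 31.8
```

```bash
python3 - <<'E'
from h import *
import cv2
s=r.sense();a=r.grab_frame("scene");w=r.grab_frame("wrist");b=r.grab_frame("top")
print(s["eef_pos"],s["contact_force"])
z=lambda i,y,x,h,v:cv2.resize(i[y:y+h,x:x+v],(400,400),interpolation=cv2.INTER_CUBIC)
cv2.imwrite("pics/j.png",np.hstack([z(a,160,215,120,120),z(w,100,130,250,250)]))
E
```

```text
[ 481.19318049 -196.01897052  223.30060418] [ 0.13646629 -0.09767627 -0.60144972]
```

View pics/j.png

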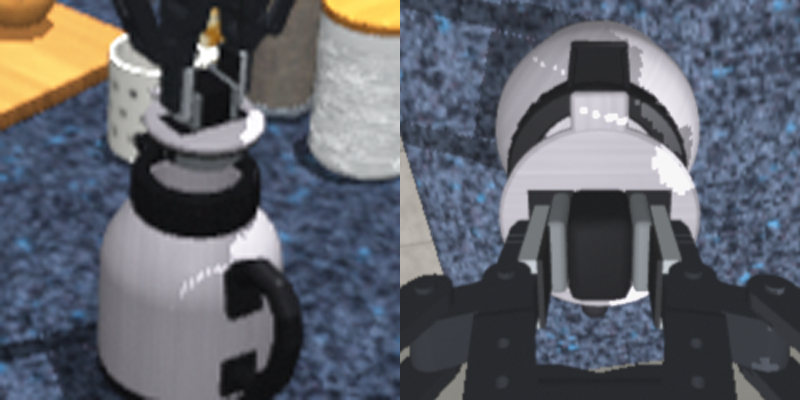

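The stopper hangs coaxially over the collar with its beak over the spout. Descending slowly.

Emit:
carry_out(delta_pos=[[0.001, 0, 0.003], [0.001, 0, 0.006], [0.001, 0, 0.009], [0.001, 0, 0.012], [0.001, 0, 0.014], [0.001, 0, 0.016], [0.001, 0, 0.018], [0.001, 0, 0.018]], rot=[[0, 0, 0], [0, 0, 0], [0, 0, 0], [0, 0, 0], [0, 0, 0], [0, 0, 0], [0, 0, 0], [0, 0, 0]])

```text
clock: 9.0
eef_pos: [481.4, -194.3, 205.6]
tcp_rot: [3.141, -0.0, 1.413]
contact_force: [-0.9, 1.7, 3.5]
opening: 0.362
grasp_force: 32.7
```

Emit:
carry_out(delta_pos=[[0.001, 0, 0], [0.0015, -0.0005, 0], [0.0015, -0.0005, 0]], rot=[[0, 0, 0], [0, 0, 0], [0, 0, 0]])

```text
clock: 9.38
eef_pos: [481.0, -193.0, 205.1]
tcp_rot: [-3.141, 0.0, 1.413]
contact_force: [-0.1, 0.8, -1.2]
opening: 0.357
grasp_force: 31.8
```

Contact relieved. Continuing down in small steps.

Emit:
carry_out(delta_pos=[[0, 0, 0.0015], [0, 0, 0.003], [0, 0, 0.0045], [0, 0, 0.006], [0, 0, 0.006]], rot=[[0, 0, 0], [0, 0, 0], [0, 0, 0], [0, 0, 0], [0, 0, 0]])

```text
clock: 10.0
eef_pos: [481.0, -193.0, 199.1]
tcp_rot: [-3.141, -0.0, 1.413]
contact_force: [0.1, 0.4, -1.2]
opening: 0.356
grasp_force: 31.8
```

Emit:
carry_out(delta_pos=[[0, 0, 0.0015], [0, 0, 0.003], [0, 0, 0.003]], rot=[[0, 0, 0], [0, 0, 0], [0, 0, 0]])

```text
clock: 10.38
eef_pos: [481.0, -192.9, 196.1]
tcp_rot: [-3.141, -0.0, 1.413]
contact_force: [0.8, -0.6, -0.7]
opening: 0.358
grasp_force: 31.8
```

Emit:
carry_out(delta_pos=[[0, 0, 0.0015], [0, 0, 0.002], [0, 0, 0.002]], rot=[[0, 0, 0], [0, 0, 0], [0, 0, 0]])

```text
clock: 10.75
eef_pos: [481.2, -193.0, 194.5]
tcp_rot: [3.141, 0.0, 1.413]
contact_force: [-0.2, 0.1, 1.5]
opening: 0.358
grasp_force: 32.4
```

Emit:
carry_out(delta_pos=[[0, 0, 0.0005], [0, 0, 0.001], [0, 0, 0.001]], rot=[[0, 0, 0], [0, 0, 0], [0, 0, 0]])

```text
clock: 11.12
eef_pos: [481.2, -193.0, 193.5]
tcp_rot: [3.141, 0.0, 1.413]
contact_force: [-0.1, 0.4, 5.4]
opening: 0.36
grasp_force: 33.0
```

Emit:
carry_out(delta_pos=[[0, 0, 0.0003], [0, 0, 0.0005], [0, 0, 0.0005]], rot=[[0, 0, 0], [0, 0, 0], [0, 0, 0]])

```text
clock: 11.5
eef_pos: [481.3, -193.0, 193.2]
tcp_rot: [3.141, 0.0, 1.413]
contact_force: [-1.9, 0.9, 5.7]
opening: 0.36
grasp_force: 33.2
```

Emit:
carry_out(delta_pos=[[0, 0, 0.0003], [0, 0, 0.0003], [0, 0, 0.0003], [0, 0, 0.0003]], rot=[[0, 0, 0], [0, 0, 0], [0, 0, 0], [0, 0, 0]], claw=0.06)

```text
clock: 12.0
eef_pos: [481.0, -192.9, 192.3]
tcp_rot: [-3.141, -0.0, 1.413]
contact_force: [-0.5, 0.1, -0.6]
opening: 0.705
grasp_force: 0.0
```

Emit:
carry_out(delta_pos=[[0, 0, -0.01], [0, 0, -0.03], [0, 0, -0.05], [0, 0, -0.06], [0, 0, -0.06], [0, 0, -0.06]], rot=[[0, 0, 0], [0, 0, 0], [0, 0, 0], [0, 0, 0], [0, 0, 0], [0, 0, 0]])

```text
clock: 12.75
eef_pos: [480.7, -192.8, 251.9]
tcp_rot: [-3.141, -0.0, 1.413]
contact_force: [0.3, 0.2, -0.2]
opening: 0.701
grasp_force: 0.0
```

```bash
python3 - <<'E'
from h import *
import cv2
s=r.sense();w=r.grab_frame("wrist");a=r.grab_frame("scene")
print(s["eef_pos"],s["contact_force"])
z=lambda i,y,x,h,v:cv2.resize(i[y:y+h,x:x+v],(400,400),interpolation=cv2.INTER_CUBIC)
cv2.imwrite("pics/k.png",np.hstack([z(a,170,220,100,100),z(w,120,175,160,160)]))
E
```

```text
[ 480.73151776 -192.81572179  251.92690066] [ 0.3457492   0.19853387 -0.20881365]
```

View pics/k.png

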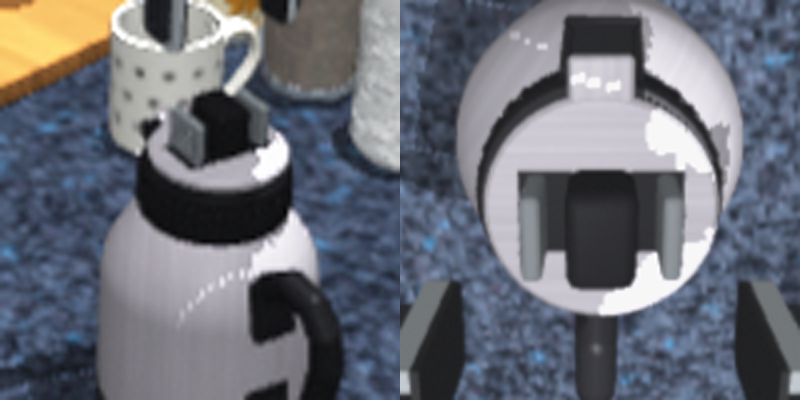

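The stopper sits flat and square with its beak in the spout. The tabs look fully out, at crop 518 to 684, so I'll check that span in mm.

```bash
python3 - <<'E'
from h import *
s=r.sense()
u=lambda x:175+(x-400)*.4
def sp(a,b,y,z):return np.linalg.norm(pix(u(a),120+y*.4,z,"wrist",s)-pix(u(b),120+y*.4,z,"wrist",s))
print("tabs",sp(518,684,190,189.5),"grip",sp(566,637,190,192.5),"flange",sp(481,721,200,165.5))
E
```

```text
tabs 45.073190092893 grip 18.95602066887872 flange 74.2206962726095
```

```bash
python3 -c "
from rig import r
print(r.sign_off())"
```

```text
the job is handed in; nothing more can be done
None
```

I closed the carafe and handed the job in at about 13 s; the stopper looks locked, with its beak over the spout, tabs measured about 45 mm apart (46 when free) and about 7 N of pressing, though I did no tug test and didn't re-check the mug and teaspoon up close at the end.

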